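# Blow washed vent plugs dry with the hand-lever air valve

### The job

Hang the rack of washed vent plugs on the open end of the blow-off station's rail, beside the splash hood, slide it along under the splash hood until it is centred on the yellow mark, and let go of it. Then press the red lever of the air valve half-way down, into the green band and not all the way, and finish while still holding it there. Leave everything else on the bench where it is.

Things in the scene. Friction and masses are not known exactly. Their poses are not given: they have to be found in the camera images.
- rack_grip (a point): Centre of the blue grip bar on top of the vent-plug rack, 187 mm above its underside. The bar lies along the rack's y: 96 mm long, 16 mm thick (x), 24 mm high, over the rack's centre of mass. Pinch it from above across its thickness (fingers closing along the rack's x) at mid-length; 50 mm below it are free over its middle 70 mm. x points away from the robot as it has to hang, z up
- rack: Vent-plug rack, about 0.4 kg, standing on the bench: stainless plate 70 x 114 mm on two feet 36 mm high, six yellow vent plugs in it, a C-shaped steel hanger with two hooks rising on its front (-x) side, blue grip bar on top. Origin: middle of its underside, straight below the grip bar
- rack_seat (a point): Point of the rack 67.5 mm below the grip bar's centre that lies on the rail's axis when the rack hangs. Its two hooks are inverted Vs above this point, 43 mm either side of it along y, each 10 mm wide: roof underside 8 mm, top 13 mm above it; lip on the +x side, 20 to 26 mm from it, reaching 15 mm below it; stem on the -x side 31 mm from it; plug tops 68 mm below it. Hooks self-centre on the rail
- rail_mark (a point): Point on the hanging rail's axis straight below the yellow mark, a stripe 12 mm wide across the splash hood's top sheet. The rail is a level 16 mm steel bar along y, its axis 187 mm above the bench, 364 mm long, on two posts that end 6 mm above its axis. x points away from the robot, y along the rail to the left, z up
- rail_open (a point): Point on the rail's axis in its open left part, 175 mm left (+y) of rail_mark. Bare rail runs 85 mm (hood's edge) to 250 mm (post) left of the mark: the rack's centre may go on 145 to 195 mm left of it. Bring the rack in from the front with its seat 25 to 55 mm above the rail, so that the rail passes between hook lips and plugs, then lower it. Same axes as rail_mark
- station: Blow-off station, fixed: drip tray 150 x 400 x 28 mm, rail, and over the rail's right part a splash hood: a back sheet 65 mm behind the rail and a level top sheet 32 to 36 mm above the rail's axis, from 10 mm in front of it to 68 mm behind, 85 mm to either side of the mark. Hooks slide in below the sheet from the left, the grip bar passes above it. Origin on the bench, 90 mm left of the mark
- lever_pad (a point): Centre of the top face of the red pad on the end of the air valve's lever: press down here. Pad 52 mm long, 36 mm wide, 105 mm from the pivot on the robot's side (-x of the valve). About 122 mm above the bench when let go, 95 mm half-way down (lever level), 68 mm at the stop
- lever_pivot (a point): Middle of the lever's pivot axis, 88 mm above the bench. Axes of the valve: the lever points along -x from here, z up
- lever (a joint): Angle of the spring-return lever, rad: 0 let go (sloping up), grows as it is pressed; 0.26 half-way (level, black pointer in the middle of the green band), 0.52 at the stop. Green band 0.18 to 0.34. Pressing at the pad takes about 4 N to start, 10 N half-way, 16 N at the stop; it springs back when let go
- valve: Hand-lever air valve, fixed: dark base plate 110 x 80 mm, aluminium body, lever with red pad, and on its left (+y) a white quadrant plate with a green and, below it, a red band, 113 mm high at most. Origin on the bench, 40 mm from the pivot towards the pad
- wash_bottle: Bystander, leave alone: white plastic wash bottle with a red cap, 64 mm across, 165 mm tall, upright; origin at the middle of its underside
- spanner: Bystander, leave alone: steel combination spanner, 190 mm long, lying flat; origin on its underside, x axis along it
- spare_plug: Bystander, leave alone: a loose yellow vent plug standing head down on the bench, 29 mm across, 34 mm tall; origin at the middle of its underside
- grease_jar: Bystander, leave alone: small white jar with a black lid, 54 mm across, 55 mm tall; origin at the middle of its underside
- connector: Bystander, leave alone: grey two-pole battery connector housing, 80 x 58 x 40 mm, lying flat; origin at the middle of its underside
- post_brush: Bystander, leave alone: wooden-handled terminal brush, 180 mm long, lying flat; origin on its underside, x axis along it
- beaker: Bystander, leave alone: clear plastic beaker, 80 mm across, 100 mm tall, open; origin at the middle of its underside

How it is judged:
By the outcome, as a careful person would: the job done as asked, in the order asked, and still so for the second after the job is handed in, while the arm keeps its last pose, push and grip.
It also fails if it takes over 51 s, if anything falls off the work surface, if the arm or the gripper's body presses on something with over 40 N, if the wrist force passes 120 N, or if a joint passes its speed limit or range.

### The arm

A 6-joint arm with a two-finger parallel gripper is mounted at the origin on the work surface. World frame = base frame: x ahead of the robot, y to its left, z up, the work surface at z = 0. Lengths are in m, angles in rad, forces in N, time in s.
With the tool pointing down it reaches from about 0.275 to 0.825 m from the base axis. Payload 5.2 kg.
Tool frame: the origin (TCP) lies on the centre line of the jaws, within the pads' length; the fingertips stand 14 mm ahead of it and the grasp point (between the pads) lies 5 mm behind it; z points along the fingers, y is the line along which they close (so a half turn about z gives the same grasp; the last joint's range is limited). The gripper opens to 93 mm and grips with 3 to 60 N. Pads are 15 mm wide; open, the fingers measure 128 mm over their backs; the gripper's body (75 mm by 188 mm) begins 65 mm behind the grasp point.
Start: joints at [-1.499, 0.259, 1.535, -0, 1.348, -0.203], TCP at [0.149, -0.529, 0.233] pointing down, gripper open.
Joint ranges: [-3.14, 3.14], [-0.91, 2.08], [0.19, 2.58], [-1.22, 4.36], [0.22, 2.71], [-3.12, 3.12]. Speed limits (rad/s): [2.57, 2.57, 3.14, 3.14, 3.14, 3.14].

### API

Orientations are given as a 3x3 rotation matrix whose columns are the frame's x, y, z axes.
In Python, from station import ctrl, cams gives the robot as it stands.
- The arm moves only by the tool step_arm, never from a script. Its argument "commands" is one flat list of numbers, 7 for each row, row after row: the turn, a rotation vector about the tool's x, y, z in units of 2 rad (1.0 is 2 rad), then the shift along the tool's x, y, z in units of 0.1 m (1.0 is 0.1 m), then the opening, from -1 (shut) to 1 (fully open). A call has 1 to 5 rows; each row shifts and turns the commanded pose from where the row before left it, along the tool's axes as they then stand; what a row does not reach is not made up. A row lasts 1/12 s, in which the tool goes at most 41.7 mm and 7.16 degrees, less where a joint would pass 70% of its speed; a pose out of reach is approached as far as the arm can. A call with a number of a shift or a turn outside -1 to 1 is refused whole. A call with a gripper value outside its range is refused whole. The fingers move at their own pace and stop on an object; "grip_force" is the grip in N (left out, the last holds). Time passes only in rows, so rows that do not move let the fingers close. It gives the time, the measured TCP pose, the force, the opening and the grip force at its end, in the units of the state.
- ctrl.observe(): the state, without advancing time (a new reading comes with each control period).
- cams.camera(name): name is "side" or "top" or "wrist"; returns the picture (384x512x3 uint8, red, green, blue); there is no depth.
- cams.camera_model(name): a dict with "vfov" (degrees; the focal length in pixels is half the picture's height over the tangent of half this angle, whatever the lens; pixels are square), "cx", "cy" (the principal point, pixels), "position" and "orientation" of the camera in the world; the wrist camera has in their place "mount" (4x4, takes a point from camera to tool coordinates, whose origin is the TCP and whose axes are the flange's). Camera axes: x right, y down, z forward; pixel columns grow to the right and rows downward; lengths in m; the calibration is good to about 2 mm. A picture is of the moment at which its call begins: read the wrist's pose just before it. camera_model takes no time and is no camera call.
- ctrl.close_job(): hands the job in; it is judged then, once.
The state is a dict: "time": time; "joint_pos": joint angles; "qvel": joint speeds; "joint_torque": joint torques, N m; "position": TCP position; "tcp_rot": TCP orientation; "wrist_force": force on the tool from outside, world axes, zero at the start; "moment": the same for the moment, N m; "opening": finger opening in m; "grasp_force": force on a finger pad.
Only numpy, scipy, OpenCV 4.12 (cv2) and the standard library are available. Lean on these libraries where they do the work, as an engineer would, in place of code of your own. Each camera call takes 0.05 s, during which the arm holds its last target. There are 200 camera calls.

## Working session

There is one attempt and no reset: what is moved stays moved. The work goes in short steps, Python scripts to look and compute and a tool call to move; the robot and the scene stay as the last step left them, time stands still between calls to the robot, and variables do not carry over. Pictures are saved under pics/ and viewed, at most 10 in all, crops included, and the job is handed in when it is done.

Besides the shell and the picture viewer there is one more tool, called after ">>>" in YAML: its name, and indented under it one key for each argument. step_arm: Moves the arm, as the interface text tells. Its arguments: {"type":"object","properties":{"commands":{"type":"array"},"grip_force":{"type":"number"}},"required":["commands"]}

```bash
mkdir -p pics; ls; python3 - <<'E'
from station import ctrl,cams
import cv2,numpy as np
s=ctrl.observe();print({k:np.round(v,3).tolist() for k,v in s.items()})
for n in("side","top"):
    im=cams.camera(n);cv2.imwrite(f"pics/{n}0.png",im[:,:,::-1])
for n in("side","top","wrist"):
    print(n,cams.camera_model(n))
E
```

```text
pics
{'time': 0.0, 'joint_pos': [-1.499, 0.259, 1.536, -0.0, 1.348, -0.203], 'qvel': [0.0, -0.002, 0.002, -0.0, 0.0, -0.0], 'joint_torque': [0.0, -43.73, -28.4, 0.072, 0.042, -0.0], 'position': [0.149, -0.529, 0.232], 'tcp_rot': [[0.962, 0.271, -0.0], [0.271, -0.962, 0.002], [0.0, -0.002, -1.0]], 'wrist_force': [0.653, -0.656, 0.301], 'moment': [0.015, 0.047, -0.046], 'grasp_force': 0.0, 'opening': 0.093}
side {'vfov': 42.501325325461465, 'cx': 251.1938685815167, 'cy': 186.33868317259234, 'position': array([0.32235151, 0.97495531, 1.22623893]), 'orientation': array([[-0.98353063, -0.11828906,  0.1366572 ],
       [-0.1797758 ,  0.71830271, -0.67210257],
       [-0.01865885, -0.68560113, -0.72773823]])}
top {'vfov': 48.5534218849071, 'cx': 246.5531400234275, 'cy': 192.48963670022079, 'position': array([ 0.31290501, -0.02347773,  1.49871441]), 'orientation': array([[ 2.35469799e-02, -9.86873272e-01,  1.59770723e-01],
       [-9.99717062e-01, -2.37824409e-02,  4.38517433e-04],
       [ 3.36697665e-03, -1.59735844e-01, -9.87154053e-01]])}
wrist {'vfov': 62.09246963075468, 'cx': 257.9580154838236, 'cy': 196.81084539311203, 'mount': array([[ 1.70582105e-03, -9.57329453e-01, -2.88993788e-01,
         8.00280215e-02],
       [ 9.99998356e-01,  1.81096512e-03, -9.64450152e-05,
        -4.28593313e-04],
       [ 6.15687324e-04, -2.88993148e-01,  9.57330968e-01,
        -1.52057858e-01],
       [ 0.00000000e+00,  0.00000000e+00,  0.00000000e+00,
         1.00000000e+00]])}
```

View pics/side0.png

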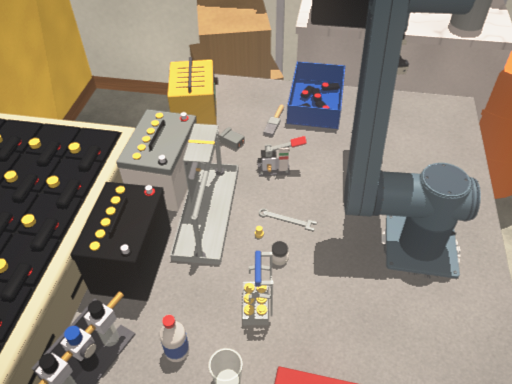

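View pics/top0.png

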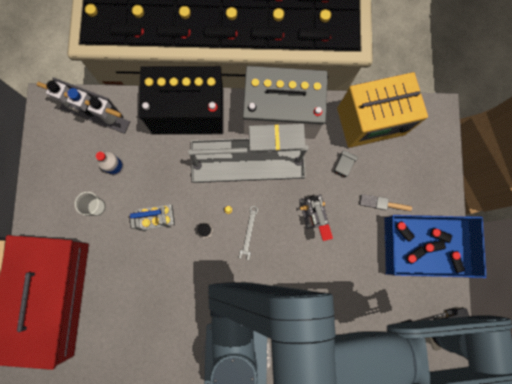

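```bash
cat > h.py <<'E'
import numpy as np,cv2
from station import ctrl,cams
def model(n,s=None):
    m=cams.camera_model(n)
    if n=="wrist":
        M=np.array(m["mount"]);R=np.array(s["tcp_rot"]);p=np.array(s["position"])+R@M[:3,3];R=R@M[:3,:3]
    else: R=np.array(m["orientation"]);p=np.array(m["position"])
    return p,R,192/np.tan(np.radians(m["vfov"])/2),m["cx"],m["cy"]
def ray(mo,uv,z):
    p,R,f,cx,cy=mo
    uv=np.atleast_2d(np.float64(uv));d=np.c_[(uv[:,0]-cx)/f,(uv[:,1]-cy)/f,np.ones(len(uv))]@R.T
    return p+d*((z-p[2])/d[:,2])[:,None]
def proj(mo,P):
    p,R,f,cx,cy=mo
    c=(np.atleast_2d(P)-p)@R;return c[:,:2]/c[:,2:]*f+[cx,cy]
def blobs(im,lo,hi,box,amin=15):
    h=cv2.cvtColor(im,cv2.COLOR_RGB2HSV);m=cv2.inRange(h,lo,hi);k=np.zeros_like(m);x0,y0,x1,y1=box;k[y0:y1,x0:x1]=m[y0:y1,x0:x1]
    cs,_=cv2.findContours(k,cv2.RETR_EXTERNAL,cv2.CHAIN_APPROX_NONE);o=[]
    for c in cs:
        if cv2.contourArea(c)>=amin:
            o.append(cv2.minAreaRect(c))
    return o
E
python3 - <<'E'
from h import *
t=cv2.imread("pics/top0.png")[:,:,::-1].copy();s=cv2.imread("pics/side0.png")[:,:,::-1].copy()
T=model("top");S=model("side")
for nm,lo,hi,bt,bs,z in (("blue",(100,120,60),(125,255,255),(120,195,185,240),(245,240,275,300),.199),("yel",(20,90,100),(35,255,255),(265,115,290,160),(185,135,220,150),.223),("red",(0,150,100),(8,255,255),(310,205,340,250),(285,130,310,150),.122)):
    for n,im,b,mo in(("top",t,bt,T),("side",s,bs,S)):
        for r in blobs(im,lo,hi,b,6):
            box=cv2.boxPoints(r);print(nm,n,np.round(r[0],1),np.round(r[1],1),round(r[2]),np.round(ray(mo,r[0],z)[0],3),np.round(ray(mo,box,z)[:,:2],3).tolist())
a=cv2.resize(t[185:245,105:185],None,fx=5,fy=5,interpolation=2);b=cv2.resize(t[110:190,175:345],None,fx=4.7,fy=4.7,interpolation=2)[:,:800]
c=cv2.resize(s[240:335,220:300],None,fx=3,fy=3,interpolation=2)
W=np.zeros((600,800,3),np.uint8);W[:300,:400]=a;W[:285,400:640]=c;b=cv2.resize(b,(630,297));W[303:,:630]=b
cv2.imwrite("pics/crop1.png",W[:,:,::-1])
E
```

```text
blue top [145.  213.8] [ 4.6 30.5] 83 [0.45  0.287 0.199] [[0.45, 0.334], [0.463, 0.242], [0.45, 0.24], [0.436, 0.331]]
blue side [257.2 266. ] [30.1  4.6] 88 [0.452 0.291 0.199] [[0.467, 0.247], [0.455, 0.245], [0.437, 0.332], [0.448, 0.335]]
yel top [276.8 137. ] [26.1  4.5] 87 [ 0.696 -0.112  0.223] [[0.737, -0.103], [0.739, -0.117], [0.655, -0.122], [0.654, -0.108]]
yel side [201.  141.5] [ 3. 26.] 90 [ 0.696 -0.112  0.223] [[0.738, -0.113], [0.659, -0.125], [0.655, -0.112], [0.734, -0.099]]
red top [325.3 232.1] [14.7  9.9] 74 [ 0.412 -0.28   0.122] [[0.43, -0.258], [0.44, -0.289], [0.394, -0.302], [0.385, -0.271]]
red side [297.9 141. ] [ 6.8 14.3] 76 [ 0.413 -0.276  0.122] [[0.439, -0.279], [0.395, -0.305], [0.386, -0.272], [0.43, -0.248]]
```

View pics/crop1.png

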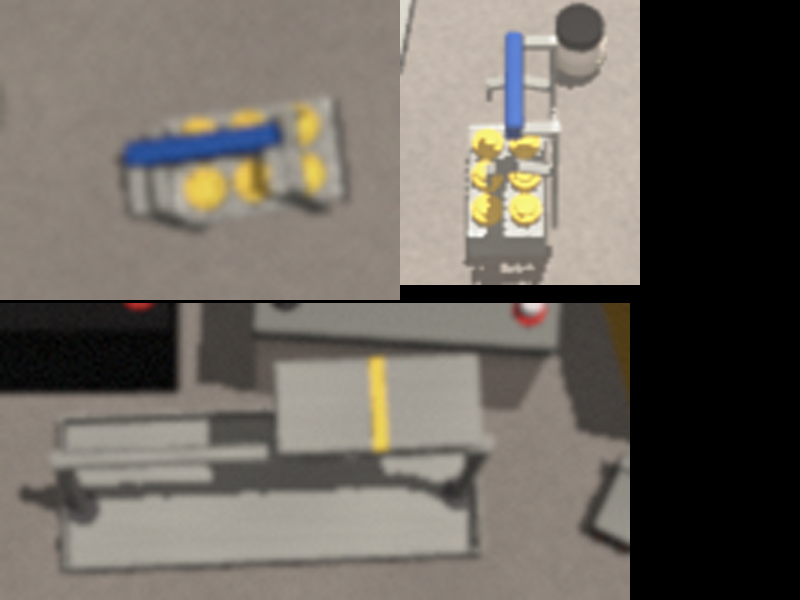

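Side and top views: the rack's blue bar is at top px (145,214), with its stems toward the robot. The yellow mark is at (277,137) and the red pad at (325,232). Bar ≈ (0.451, 0.289), yaw ≈ 0.146; rail yaw ≈ 0.06. I'm setting out for the rack.

>>> step_arm:
  commands: [0,0,-0.06,0,0,0,1,0,0,-0.06,0,0,0,1,0,0,-0.06,0,0,0,1,0,0,-0.06,0,0,0,1,0,0,-0.06,0,0,0,1]

```text
time: 0.52
position: [0.1492, -0.529, 0.2321]
tcp_rot: [[0.637, 0.771, -0.0], [0.771, -0.637, 0.001], [0.001, -0.001, -1.0]]
wrist_force: [0.4, 0.4, 0.8]
opening: 0.0925
grasp_force: 0.0
```

>>> step_arm:
  commands: [0,0,-0.06,0,0,0,1,0,0,-0.06,0,0,0,1,0,0,-0.06,0,0,0,1,0,0,-0.06,0,0,0,1,0,0,-0.06,0,0,0,1]

```text
time: 0.93
position: [0.1492, -0.529, 0.2321]
tcp_rot: [[0.09, 0.996, -0.0], [0.996, -0.09, 0.001], [0.001, -0.0, -1.0]]
wrist_force: [-0.8, -0.6, 0.2]
opening: 0.0926
grasp_force: 0.0
```

>>> step_arm:
  commands: [0,0,-0.06,0,0,0,1,0,0,-0.06,0,0,0,1,0,0,0,0.35,0.19,-0.03,1,0,0,0,0.35,0.19,-0.03,1,0,0,0,0.35,0.19,-0.03,1]

```text
time: 1.35
position: [0.1906, -0.4158, 0.2407]
tcp_rot: [[-0.142, 0.99, -0.0], [0.99, 0.142, 0.002], [0.002, 0.0, -1.0]]
wrist_force: [1.6, 0.1, 1.2]
opening: 0.0932
grasp_force: 0.0
```

>>> step_arm:
  commands: [0,0,0,0.35,0.19,-0.03,1,0,0,0,0.35,0.19,-0.03,1,0,0,0,0.35,0.19,-0.03,1,0,0,0,0.35,0.19,-0.03,1,0,0,0,0.35,0.19,-0.03,1]

```text
time: 1.77
position: [0.2595, -0.2284, 0.2565]
tcp_rot: [[-0.143, 0.99, 0.0], [0.99, 0.143, 0.0], [0.0, 0.0, -1.0]]
wrist_force: [0.3, 0.2, 1.0]
opening: 0.0931
grasp_force: 0.0
```

>>> step_arm:
  commands: [0,0,0,0.35,0.19,-0.03,1,0,0,0,0.35,0.19,-0.03,1,0,0,0,0.35,0.19,-0.03,1,0,0,0,0.35,0.19,-0.03,1,0,0,0,0.35,0.19,-0.03,1]

```text
time: 2.18
position: [0.3283, -0.0416, 0.2719]
tcp_rot: [[-0.143, 0.99, 0.001], [0.99, 0.143, -0.0], [-0.0, 0.001, -1.0]]
wrist_force: [1.6, -0.7, 0.1]
opening: 0.0928
grasp_force: 0.0
```

>>> step_arm:
  commands: [0,0,0,0.35,0.19,-0.03,1,0,0,0,0.35,0.19,-0.03,1,0,0,0,0.35,0.19,-0.03,1,0,0,0,0.35,0.19,-0.03,1,0,0,0,0.35,0.19,-0.03,1]

```text
time: 2.6
position: [0.3972, 0.1455, 0.2867]
tcp_rot: [[-0.144, 0.99, -0.0], [0.99, 0.144, -0.0], [-0.0, -0.0, -1.0]]
wrist_force: [1.3, -1.5, -0.2]
opening: 0.093
grasp_force: 0.0
```

>>> step_arm:
  commands: [0,0,0,0.35,0.19,-0.03,1,0,0,0,0.35,0.19,-0.03,1,0,0,0,0.35,0.19,-0.03,1,0,0,0,0,0,0,1,0,0,0,0,0,0,1]

```text
time: 3.02
position: [0.4385, 0.2568, 0.2946]
tcp_rot: [[-0.147, 0.989, -0.002], [0.989, 0.147, -0.001], [-0.0, -0.002, -1.0]]
wrist_force: [0.1, 0.1, -0.5]
opening: 0.0932
grasp_force: 0.0
```

```bash
python3 - <<'E'
from h import *
s=ctrl.observe();im=cams.camera("wrist");cv2.imwrite("pics/w1.png",im[:,:,::-1]);m=model("wrist",s)
print(np.round(s["position"],4))
for r in blobs(im,(100,120,40),(125,255,255),(0,0,512,384),200):
    P=ray(m,cv2.boxPoints(r),.199)[:,:2];print(np.round(r[0]),np.round(r[1]),np.round(ray(m,r[0],.199)[0],4),np.round(P,4).tolist())
E
```

```text
[0.4385 0.2568 0.2946]
[279. 164.] [ 19. 117.] [0.4496 0.2918 0.199 ] [[0.45, 0.242], [0.4351, 0.3344], [0.4491, 0.3365], [0.4657, 0.2444]]
[442.  32.] [59. 44.] [0.5463 0.4017 0.199 ] [[0.521, 0.4094], [0.5449, 0.4238], [0.5724, 0.3938], [0.5478, 0.3783]]
```

View pics/w1.png

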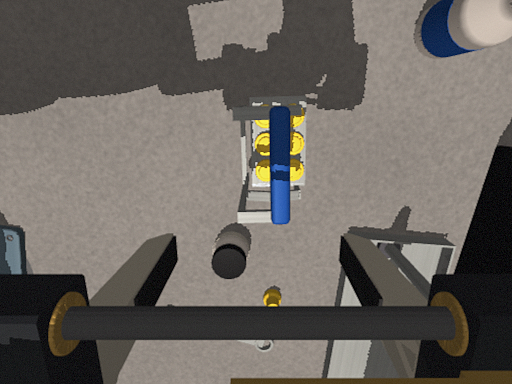

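Bar centre at px (279,164), giving (0.4496, 0.291), yaw ≈ 0.155 and a 93 mm length, which matches. Stems are on the robot's side. Next: align, descend and grip.

>>> step_arm:
  commands: [0,0,-0.004,0.317,0.16,0,1,0,0,0,0,0,0.27,1,0,0,0,0,0,0.27,1,0,0,0,0,0,0.27,1,0,0,0,0,0,0.27,1]
  grip_force: 30

```text
time: 3.48
position: [0.4496, 0.2872, 0.1868]
tcp_rot: [[-0.15, 0.989, 0.0], [0.989, 0.15, -0.0], [-0.0, 0.0, -1.0]]
wrist_force: [-0.3, 1.2, -0.2]
opening: 0.0929
grasp_force: 0.0
```

>>> step_arm:
  commands: [0,0,0,0,0,0,0,0,0,0,0,0,0,-1,0,0,0,0,0,0,-1,0,0,0,0,0,0,-1,0,0,0,0,0,0,-1]
  grip_force: 30

```text
time: 3.9
position: [0.4511, 0.2891, 0.1897]
tcp_rot: [[-0.151, 0.989, 0.003], [0.989, 0.151, 0.001], [0.001, 0.004, -1.0]]
wrist_force: [0.2, -0.1, 0.6]
opening: 0.0642
grasp_force: 0.0
```

>>> step_arm:
  commands: [0,0,0,0,0,0,-1,0,0,0,0,0,0,-1,0,0,0,0,0,0,-1,0,0,0,0,0,0,-1,0,0,0,0,0,0,-1]

```text
time: 4.32
position: [0.4499, 0.289, 0.1877]
tcp_rot: [[-0.152, 0.988, 0.0], [0.988, 0.152, 0.0], [0.0, 0.0, -1.0]]
wrist_force: [-0.6, -0.8, 0.9]
opening: 0.0311
grasp_force: 0.0
```

>>> step_arm:
  commands: [0,0,0,0,0,0.03,-1,0,0,0,0,0,0,-1,0,0,0,0,0,0,-1,0,0,0,0,0,0,-1,0,0,0,0,0,0,-1]

```text
time: 4.73
position: [0.4495, 0.2888, 0.184]
tcp_rot: [[-0.151, 0.988, -0.001], [0.988, 0.151, -0.001], [-0.0, -0.001, -1.0]]
wrist_force: [0.0, -0.1, -4.3]
opening: 0.0161
grasp_force: 29.9
```

>>> step_arm:
  commands: [0,0,0,0,0,0,-1,0,0,0,0,0,0,-1]

```text
time: 4.9
position: [0.4495, 0.2888, 0.1841]
tcp_rot: [[-0.151, 0.988, -0.001], [0.988, 0.151, -0.0], [-0.0, -0.001, -1.0]]
wrist_force: [0.1, 0.7, -4.9]
opening: 0.0158
grasp_force: 29.9
```

>>> step_arm:
  commands: [0,0,0,0,0,-0.1,-1,0,0,0.0115,0,0,-0.24,-1,0,0,0.0115,0,0,-0.24,-1,0,0,0.0115,0,0,-0.24,-1,0,0,0.0115,0,0,-0.24,-1]

```text
time: 5.32
position: [0.4497, 0.2889, 0.2924]
tcp_rot: [[-0.059, 0.998, -0.0], [0.998, 0.059, 0.0], [0.0, -0.0, -1.0]]
wrist_force: [-0.1, 0.7, -4.5]
opening: 0.0156
grasp_force: 29.9
```

>>> step_arm:
  commands: [0,0,0,-0.31,0.11,0,-1,0,0,0,-0.31,0.11,0,-1,0,0,0,-0.31,0.11,0,-1,0,0,0,-0.31,0.11,0,-1,0,0,0,-0.31,0.11,0,-1]

```text
time: 5.73
position: [0.5143, 0.1362, 0.2915]
tcp_rot: [[-0.061, 0.998, 0.001], [0.998, 0.061, 0.0], [0.0, 0.001, -1.0]]
wrist_force: [0.6, 0.7, -5.3]
opening: 0.016
grasp_force: 30.0
```

>>> step_arm:
  commands: [0,0,0,-0.31,0.11,0,-1,0,0,0,-0.31,0.11,0,-1,0,0,0,0,0,0,-1,0,0,0,0,0,0,-1,0,0,0,0,0,0,-1]

```text
time: 6.15
position: [0.5396, 0.077, 0.2909]
tcp_rot: [[-0.059, 0.998, -0.0], [0.998, 0.059, 0.001], [0.001, -0.0, -1.0]]
wrist_force: [0.1, 0.4, -4.6]
opening: 0.0159
grasp_force: 30.0
```

```bash
python3 - <<'E'
from h import *
s=ctrl.observe();im=cams.camera("wrist");t=cams.camera("top");print(np.round(s["position"],4))
np.savez("w2",im=im,p=s["position"],R=s["tcp_rot"])
W=np.zeros((384,800,3),np.uint8);W[:,:512]=im;W[:300,512:]=cv2.resize(t[105:195,180:266],(288,300),interpolation=2)
cv2.imwrite("pics/w2.png",W[:,:,::-1])
E
```

```text
[0.5396 0.077  0.2909]
```

View pics/w2.png

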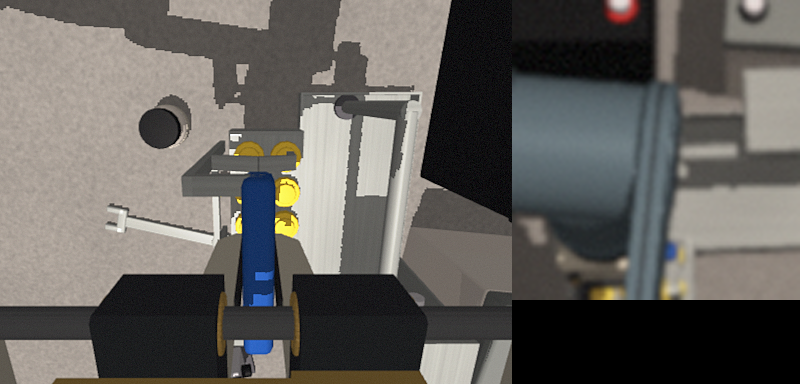

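Wrist view: the rack is held squarely, with the bar upright at x≈258. The bright rail runs from about px (411,105) to (395,262), with the post at the top. I'll measure the rail line.

```bash
python3 - <<'E'
from h import *
d=np.load("w2.npz");im=d["im"];m=model("wrist",dict(position=d["p"],tcp_rot=d["R"]))
g=cv2.GaussianBlur(cv2.cvtColor(im,cv2.COLOR_RGB2GRAY),(1,9),0).astype(int)
for v in (130,190,240):print(v,g[v,376:424].tolist())
# post row profile
print(g[85:125,408].tolist())
E
```

```text
130 [200, 201, 198, 200, 198, 197, 200, 201, 199, 199, 199, 194, 197, 198, 196, 194, 197, 203, 149, 63, 67, 75, 80, 83, 86, 88, 90, 90, 85, 165, 214, 222, 216, 202, 195, 192, 189, 185, 179, 161, 164, 172, 164, 162, 165, 169, 170, 169]
190 [202, 203, 199, 200, 201, 201, 203, 202, 200, 204, 205, 151, 77, 93, 119, 134, 145, 154, 167, 174, 183, 199, 212, 224, 228, 217, 198, 191, 190, 186, 179, 163, 166, 168, 160, 159, 159, 163, 165, 164, 166, 168, 167, 165, 164, 160, 159, 160]
240 [96, 96, 95, 94, 96, 84, 76, 93, 118, 132, 144, 154, 168, 176, 185, 199, 212, 224, 224, 207, 193, 191, 188, 182, 169, 154, 157, 161, 161, 163, 137, 108, 104, 105, 106, 106, 106, 105, 105, 107, 106, 107, 107, 107, 107, 107, 106, 107]
[137, 119, 100, 89, 89, 101, 124, 151, 172, 184, 188, 190, 188, 182, 172, 161, 159, 166, 178, 188, 194, 196, 197, 198, 199, 199, 200, 202, 204, 206, 208, 210, 211, 213, 216, 219, 222, 224, 224, 223]
```

```bash
python3 - <<'E'
from h import *
d=np.load("w2.npz");im=d["im"];m=model("wrist",dict(position=d["p"],tcp_rot=d["R"]))
P=ray(m,[(404.4,130),(397,190),(390.8,240)],.187);print(np.round(P,4));k=np.polyfit(P[:,1],P[:,0],1);print(k)
print("edges",np.round(ray(m,[(387.3,190),(406.5,190)],.187),4))
for u in(360,395,415):print("post top?",np.round(ray(m,[(u,95),(u,105)],.193),4).tolist())
Q=ray(m,[(258,178),(258,352)],.306);print("bar",np.round(Q,4).tolist())
for y in(.061,-.114):print(np.polyval(k,y))
E
```

```text
[[0.6506 0.1428 0.187 ]
 [0.6539 0.0939 0.187 ]
 [0.6569 0.0487 0.187 ]]
[-0.0669325   0.66015717]
edges [[0.6458 0.0934 0.187 ]
 [0.6618 0.0943 0.187 ]]
post top? [[0.6098, 0.1666, 0.193], [0.6109, 0.1595, 0.193]]
post top? [[0.6359, 0.1682, 0.193], [0.6372, 0.1611, 0.193]]
post top? [[0.6508, 0.1691, 0.193], [0.6523, 0.162, 0.193]]
bar [[0.5361, 0.1252, 0.306], [0.5418, 0.0316, 0.306]]
0.6560742908086112
0.667787477606917
```

>>> step_arm:
  commands: [0,0,-0.003,-0.046,0.23,0,-1,0,0,0,-0.046,0.23,0,-1,0,0,0,-0.046,0.23,0,-1,0,0,0,-0.046,0.23,0,-1,0,0,0,-0.046,0.232,0,-1]

```text
time: 6.67
position: [0.6568, 0.0631, 0.2909]
tcp_rot: [[-0.068, 0.998, -0.0], [0.998, 0.068, 0.0], [0.0, -0.0, -1.0]]
wrist_force: [-0.2, -0.4, -5.4]
opening: 0.0159
grasp_force: 30.0
```

>>> step_arm:
  commands: [0,0,0,0,0,0,-1,0,0,0,0,0,0.1,-1,0,0,0,0,0,0.1,-1,0,0,0,0,0,0.08,-1,0,0,0,0,0,0,-1]

```text
time: 7.08
position: [0.654, 0.0622, 0.2597]
tcp_rot: [[-0.067, 0.998, -0.005], [0.998, 0.067, 0.0], [0.001, -0.005, -1.0]]
wrist_force: [-0.0, 0.7, -5.4]
opening: 0.0156
grasp_force: 30.0
```

```bash
python3 - <<'E'
from h import *
s=ctrl.observe();im=cams.camera("wrist");t=cams.camera("side");print(np.round(s["position"],4),s["wrist_force"])
W=np.zeros((384,800,3),np.uint8);W[:,:512]=im;W[:336,512:]=cv2.resize(t[130:270,150:270],(288,336),interpolation=2)
cv2.imwrite("pics/w3.png",W[:,:,::-1])
E
```

```text
[0.654  0.0622 0.2597] [-0.03449479  0.74349606 -5.40590463]
```

View pics/w3.png

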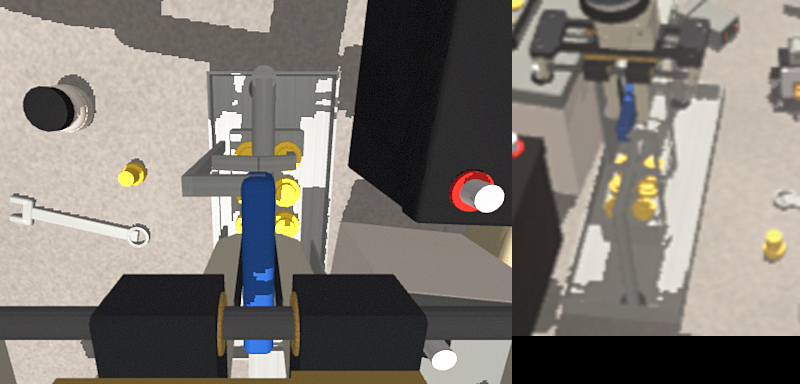

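Wrist view: the rail (px 262, rows 80–155) runs under the hook, in line with the bar at px 258. Now lowering the rest.

>>> step_arm:
  commands: [0,0,0,0,0,0.03,-1,0,0,0,0,0,0.03,-1,0,0,0,0,0,0.02,-1,0,0,0,0,0,0.01,-1,0,0,0,0,0,0,-1]

```text
time: 7.6
position: [0.6561, 0.0614, 0.2534]
tcp_rot: [[-0.066, 0.998, -0.0], [0.998, 0.066, 0.0], [0.0, -0.0, -1.0]]
wrist_force: [0.2, -0.1, -4.7]
opening: 0.0159
grasp_force: 30.0
```

>>> step_arm:
  commands: [0,0,0,0,0,0.01,-1,0,0,0,0,0,0.01,-1,0,0,0,0,0,0,-1,0,0,0,0,0,0,-1]

```text
time: 7.93
position: [0.6565, 0.0613, 0.2522]
tcp_rot: [[-0.066, 0.998, 0.001], [0.998, 0.066, -0.0], [-0.0, 0.001, -1.0]]
wrist_force: [-0.0, 0.3, -1.5]
opening: 0.016
grasp_force: 30.0
```

>>> step_arm:
  commands: [0,0,0,-0.15,0,0,-1,0,0,0,-0.2,0,0,-1,0,0,0,-0.2,0,0,-1,0,0,0,-0.2,0,0,-1,0,0,0,-0.2,0,0,-1]

```text
time: 8.35
position: [0.6629, -0.0344, 0.2519]
tcp_rot: [[-0.066, 0.998, 0.001], [0.998, 0.066, 0.001], [0.001, 0.001, -1.0]]
wrist_force: [1.2, 1.9, -3.2]
opening: 0.0158
grasp_force: 30.0
```

>>> step_arm:
  commands: [0,0,0,-0.2,0,0,-1,0,0,0,-0.2,0,0,-1,0,0,0,-0.1,0,0,-1,0,0,0,0,0,0,-1,0,0,0,0,0,0,-1]

```text
time: 8.77
position: [0.6661, -0.0846, 0.252]
tcp_rot: [[-0.064, 0.998, 0.001], [0.998, 0.064, -0.001], [-0.001, 0.001, -1.0]]
wrist_force: [0.3, -2.6, -1.3]
opening: 0.0155
grasp_force: 30.0
```

```bash
python3 - <<'E'
from h import *
s=ctrl.observe();im=cams.camera("wrist");t=cams.camera("top");u=cams.camera("side");print(np.round(s["position"],4),np.round(s["wrist_force"],1))
m=model("wrist",s)
for nm,i,mo,b in(("w",im,m,(0,0,512,384)),("t",t,model("top"),(260,115,300,160)),("s",u,model("side"),(185,130,225,155))):
  for r in blobs(i,(20,90,60),(35,255,255),b,8):
    print(nm,np.round(r[0],1),np.round(r[1]),round(r[2]),np.round(ray(mo,r[0],.223)[0],4))
W=np.zeros((584,800,3),np.uint8);W[:384,:512]=im;W[:336,512:]=cv2.resize(u[100:240,150:270],(288,336),interpolation=2);W[384:,:500]=cv2.resize(t[110:190,180:380],(500,200))
cv2.imwrite("pics/w4.png",W[:,:,::-1])
E
```

```text
[ 0.6661 -0.0846  0.252 ] [ 0.3 -2.6 -1.3]
w [272. 381.] [ 4. 18.] 90 [ 0.683  -0.1956  0.223 ]
w [ 77.5 381. ] [ 4. 49.] 90 [ 0.5437 -0.2047  0.223 ]
w [233.5 380.5] [ 5. 55.] 90 [ 0.6554 -0.1969  0.223 ]
w [181.5 380.5] [ 5. 21.] 90 [ 0.6181 -0.1994  0.223 ]
w [156.  380.5] [ 5. 26.] 90 [ 0.5999 -0.2006  0.223 ]
w [134.5 380.5] [ 5. 23.] 90 [ 0.5845 -0.2016  0.223 ]
w [112.5 380.5] [ 5. 17.] 90 [ 0.5687 -0.2026  0.223 ]
w [353.5 377. ] [ 12. 143.] 90 [ 0.7409 -0.1882  0.223 ]
w [339.5 273. ] [ 2. 53.] 90 [ 0.7192 -0.1057  0.223 ]
w [123.  271.5] [3. 4.] 90 [ 0.5812 -0.1136  0.223 ]
w [121.8 264.2] [7. 3.] 76 [ 0.5807 -0.1084  0.223 ]
w [238.5 223. ] [ 5. 20.] 0 [ 0.6531 -0.0757  0.223 ]
w [239. 199.] [7. 4.] 56 [ 0.6527 -0.0604  0.223 ]
w [286.  143.5] [ 7. 24.] 90 [ 0.6775 -0.0259  0.223 ]
w [240.9 147.3] [ 8. 18.] 37 [ 0.6523 -0.0297  0.223 ]
w [109.5  48.5] [27. 33.] 90 [0.5816 0.017  0.223 ]
s [194. 141.] [ 2. 12.] 90 [ 0.7182 -0.111   0.223 ]
```

View pics/w4.png

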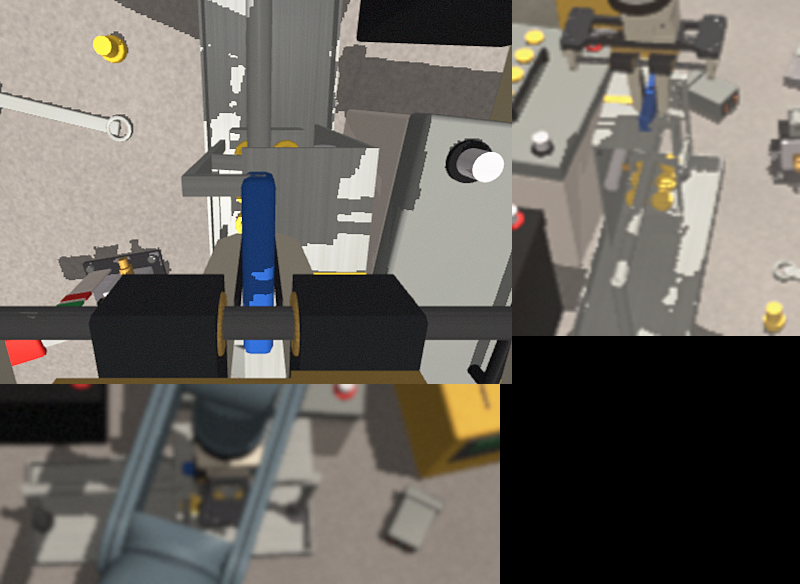

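The stripe's left edge is at wrist row 272 and the hood's left edge at row 147. Both put the mark at about 29 mm farther along, agreeing with the first estimate; the bar sits about 1.5 mm left of the TCP.

>>> step_arm:
  commands: [0,0,0,-0.1,0,0,-1,0,0,0,-0.13,0,0,-1,0,0,0,-0.075,0,0,-1,0,0,0,0,0,0,-1,0,0,0,0,0,0,-1]

```text
time: 9.33
position: [0.6681, -0.1152, 0.252]
tcp_rot: [[-0.065, 0.998, 0.001], [0.998, 0.065, -0.002], [-0.002, 0.001, -1.0]]
wrist_force: [1.0, -1.9, 0.6]
opening: 0.0156
grasp_force: 30.0
```

```bash
python3 - <<'E'
from h import *
s=ctrl.observe();print(np.round(s["position"],4),np.round(s["wrist_force"],1))
im=cams.camera("wrist");u=cams.camera("side");m=model("wrist",s)
n=np.array([-.066,.998]);b=lambda P:np.round(P[:,:2]@n,4)
h=cv2.cvtColor(im,cv2.COLOR_RGB2HSV);M=cv2.inRange(h,(100,120,30),(125,255,255))[:,240:280];r=np.where(M.sum(1)>2000)[0];print("bar rows",r.min(),r.max(),"s",b(ray(m,[(258,r.min()),(258,r.max())],.2665)),"tcp s",np.array(s["position"])[:2]@n)
print("col 325 rows",im[150:300:3,330].mean(1).round().tolist())
for r in blobs(u,(100,120,60),(125,255,255),(180,100,260,200),10):print("side bar",r,ray(model("side"),cv2.boxPoints(r),.2665).round(4).tolist())
E
```

```text
[ 0.6681 -0.1152  0.252 ] [ 1.  -1.9  0.6]
bar rows 172 353 s [-0.1081 -0.2058] tcp s -0.15910589430819955
col 325 rows [106.0, 107.0, 106.0, 104.0, 104.0, 106.0, 107.0, 105.0, 106.0, 108.0, 107.0, 109.0, 106.0, 109.0, 105.0, 107.0, 105.0, 106.0, 108.0, 106.0, 107.0, 105.0, 104.0, 106.0, 105.0, 101.0, 113.0, 116.0, 115.0, 115.0, 115.0, 114.0, 203.0, 217.0, 216.0, 219.0, 217.0, 216.0, 217.0, 216.0, 217.0, 199.0, 30.0, 30.0, 26.0, 23.0, 23.0, 28.0, 31.0, 27.0]
```

>>> step_arm:
  commands: [0,0,0,0,0,0,-0.2,0,0,0,0,0,0,-0.2,0,0,0,0,0,0,-0.2,0,0,0,0,0,0,-0.2,0,0,0,0,0,0,-0.2]

```text
time: 9.85
position: [0.6677, -0.1133, 0.2516]
tcp_rot: [[-0.066, 0.998, -0.0], [0.998, 0.066, 0.0], [0.0, -0.0, -1.0]]
wrist_force: [0.1, 0.4, -0.1]
opening: 0.0367
grasp_force: 0.0
```

>>> step_arm:
  commands: [0,0,0,0,0,-0.1,-0.2,0,0,0,0,0,-0.25,-0.2,0,0,0,0,0,-0.25,-0.2,0,0,0,0,0,-0.3,-0.2,0,0,0,0,0,0,-0.2]

```text
time: 10.27
position: [0.6695, -0.1141, 0.3498]
tcp_rot: [[-0.066, 0.998, 0.011], [0.998, 0.066, -0.004], [-0.004, 0.011, -1.0]]
wrist_force: [0.4, 0.4, 1.8]
opening: 0.0373
grasp_force: 0.0
```

>>> step_arm:
  commands: [0,0,0,-0.2,-0.35,0,-0.5,0,0,0,-0.2,-0.35,0,-0.7,0,0,0,-0.2,-0.35,0,-1,0,0,0,-0.2,-0.35,0,-1,0,0,0,0,0,0,-1]

```text
time: 10.68
position: [0.5286, -0.2058, 0.3427]
tcp_rot: [[-0.062, 0.998, -0.002], [0.998, 0.062, -0.002], [-0.002, -0.002, -1.0]]
wrist_force: [1.6, 0.1, 0.3]
opening: 0.0085
grasp_force: 0.0
```

```bash
python3 - <<'E'
from h import *
s=ctrl.observe();print(np.round(s["position"],4),np.round(s["wrist_force"],1),np.round(s["joint_pos"],2))
im=cams.camera("wrist");u=cams.camera("side");t=cams.camera("top");m=model("wrist",s)
n=np.array([-.066,.998]);b=lambda P:np.round(P[:,:2]@n,4)
for nm,i,mo in(("w",im,m),("s",u,model("side")),("t",t,model("top"))):
  bx=(0,0,512,384) if nm=="w" else (180,100,290,200)
  for lo,hi,z in(((100,120,30),(125,255,255),.2665),((22,90,60),(35,255,255),.223)):
    for r in blobs(i,lo,hi,bx,30 if nm=="w" else 6):P=ray(mo,cv2.boxPoints(r),z);print(nm,z,np.round(r[0]),np.round(r[1]),b(P),P[:,0].round(3))
W=np.zeros((584,800,3),np.uint8);W[:384,:512]=im;W[:336,512:]=cv2.resize(u[100:240,150:270],(288,336),interpolation=2);W[384:,:500]=cv2.resize(t[110:190,180:380],(500,200));W[384:,500:]=cv2.resize(u[125:185,240:330],(300,200))
cv2.imwrite("pics/w5.png",W[:,:,::-1])
E
```

```text
[ 0.5286 -0.2058  0.3427] [1.6 0.1 0.3] [-0.57  0.24  1.29 -0.    1.61 -0.63]
w 0.2665 [100. 359.] [39. 23.] [-0.3587 -0.3557 -0.3981 -0.4014] [0.387 0.407 0.408 0.387]
w 0.2665 [458.  95.] [ 36. 147.] [-0.2041 -0.1104 -0.1142 -0.209 ] [0.648 0.644 0.668 0.675]
w 0.223 [469. 363.] [33. 89.] [-0.4146 -0.3953 -0.4368 -0.4576] [0.71  0.796 0.814 0.725]
w 0.223 [502. 296.] [16. 22.] [-0.3402 -0.3312 -0.3474 -0.3568] [0.759 0.777 0.787 0.77 ]
w 0.223 [418. 297.] [19. 28.] [-0.3538 -0.3256 -0.3347 -0.3634] [0.678 0.684 0.703 0.697]
w 0.223 [476. 290.] [15. 24.] [-0.3348 -0.3232 -0.3382 -0.3502] [0.731 0.749 0.759 0.742]
w 0.223 [404. 290.] [23. 20.] [-0.3332 -0.3196 -0.3399 -0.3541] [0.661 0.674 0.692 0.679]
w 0.223 [448. 291.] [16. 41.] [-0.3448 -0.3179 -0.3322 -0.3598] [0.7   0.725 0.738 0.713]
w 0.223 [486. 275.] [16.  9.] [-0.3188 -0.3117 -0.3225 -0.3299] [0.742 0.746 0.76  0.757]
w 0.223 [448. 263.] [11. 13.] [-0.309  -0.2984 -0.3054 -0.3162] [0.705 0.709 0.719 0.715]
w 0.223 [430. 270.] [27. 37.] [-0.3092 -0.2939 -0.32   -0.3361] [0.674 0.702 0.719 0.69 ]
w 0.223 [397. 130.] [11. 23.
[... 883 characters left out ...]
. 168.] [3. 5.] [-0.0513 -0.0527 -0.0405 -0.0391] [0.634 0.62  0.617 0.631]
s 0.223 [196. 142.] [ 3. 16.] [-0.161  -0.1656 -0.152  -0.1474] [0.738 0.689 0.686 0.734]
t 0.2665 [277. 144.] [ 5. 25.] [-0.1148 -0.1902 -0.1902 -0.1149] [0.666 0.673 0.657 0.651]
t 0.223 [276. 157.] [ 6. 10.] [-0.1364 -0.1672 -0.1691 -0.1385] [0.637 0.643 0.625 0.619]
t 0.223 [268. 157.] [3. 6.] [-0.1212 -0.1221 -0.1314 -0.1304] [0.622 0.641 0.641 0.622]
t 0.223 [286. 156.] [7. 6.] [-0.1747 -0.1932 -0.1919 -0.1734] [0.645 0.646 0.624 0.623]
t 0.223 [278. 148.] [3. 4.] [-0.1507 -0.1605 -0.1663 -0.1565] [0.657 0.667 0.661 0.651]
t 0.223 [277. 132.] [16.  4.] [-0.1516 -0.1643 -0.165  -0.1524] [0.737 0.738 0.687 0.686]
```

View pics/w5.png

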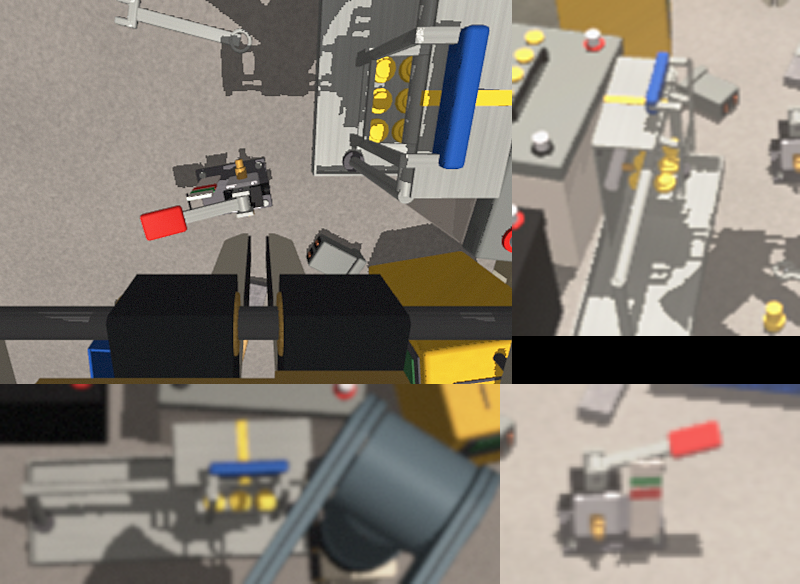

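Wrist view: the rack hangs under the hood with the bar centred on the stripe (stripe px (494,98), bar px (458,95)). The stripe and bar agree within about 2 mm. The red pad is at px (163,222) and the pivot near (245,200). Now for the lever.

```bash
python3 - <<'E'
from h import *
s=ctrl.observe();im=cams.camera("wrist");m=model("wrist",s)
print(np.round(s["position"],4))
for r in blobs(im,(0,150,80),(8,255,255),(100,190,200,260),100)+blobs(im,(172,150,80),(180,255,255),(100,190,200,260),100):
    P=ray(m,cv2.boxPoints(r),.122);print(np.round(r[0],1),np.round(r[1],1),r[2],ray(m,r[0],.122).round(4),P[:,:2].round(4).tolist())
print("pivot-ish",ray(m,(246,200),.095).round(4))
E
```

```text
[ 0.5336 -0.2029  0.3425]
[158.1 225. ] [26.7 42.4] 75.96376037597656 [[ 0.413  -0.2792  0.122 ]] [[0.3837, -0.2707], [0.4349, -0.2538], [0.4428, -0.2878], [0.3904, -0.3055]]
pivot-ish [[ 0.5206 -0.2477  0.095 ]]
```

>>> step_arm:
  commands: [0,0,0,-0.137,-0.257,0,-1,0,0,0,-0.137,-0.257,0,-1,0,0,0,-0.137,-0.257,0,-1,0,0,0,-0.137,-0.257,0,-1,0,0,0,-0.137,-0.257,0,-1]
  grip_force: 20

```text
time: 11.3
position: [0.4101, -0.2793, 0.3416]
tcp_rot: [[-0.069, 0.998, 0.0], [0.998, 0.069, 0.0], [0.0, 0.0, -1.0]]
wrist_force: [0.4, 0.1, -0.0]
opening: 0.0003
grasp_force: 0.0
```

>>> step_arm:
  commands: [0,0,-0.03,0,0,0.3,-1,0,0,-0.03,0,0,0.3,-1,0,0,-0.03,0,0,0.3,-1,0,0,-0.03,0,0,0.3,-1,0,0,0,0,0,0.3,-1]

```text
time: 11.72
position: [0.4111, -0.279, 0.1904]
tcp_rot: [[-0.306, 0.952, 0.001], [0.952, 0.306, -0.0], [-0.0, 0.001, -1.0]]
wrist_force: [0.8, 0.4, -0.2]
opening: 0.0006
grasp_force: 0.0
```

>>> step_arm:
  commands: [0,0,0,0,0,0.2,-1,0,0,0,0,0,0.1,-1,0,0,0,0,0,0,-1,0,0,0,0,0,0,-1]

```text
time: 12.05
position: [0.4107, -0.2795, 0.162]
tcp_rot: [[-0.302, 0.953, 0.0], [0.953, 0.302, 0.0], [0.0, 0.0, -1.0]]
wrist_force: [-0.5, -0.7, 0.7]
opening: 0.0004
grasp_force: 0.0
```

```bash
python3 - <<'E'
from h import *
s=ctrl.observe();print(np.round(s["position"],4),np.round(s["wrist_force"],1))
im=cams.camera("wrist");u=cams.camera("side")
W=np.zeros((384,800,3),np.uint8);W[:,:512]=im;W[:200,512:]=cv2.resize(u[115:185,240:340],(288,200),interpolation=2)
cv2.imwrite("pics/w6.png",W[:,:,::-1])
E
```

```text
[ 0.4107 -0.2795  0.162 ] [-0.5 -0.7  0.7]
```

View pics/w6.png

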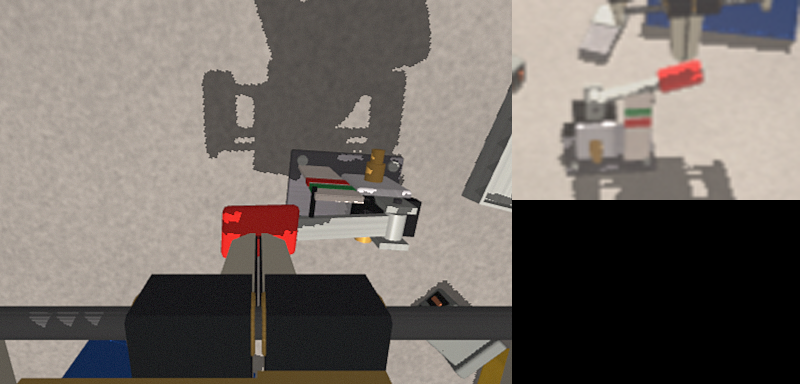

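Pad spans px 222–298 horizontally, centred under the closed fingers at 258, and the lever lies along the image row. Pressing now.

>>> step_arm:
  commands: [0,0,0,0,0,0.12,-1,0,0,0,0,0,0.12,-1,0,0,0,0,0,0.1,-1,0,0,0,0,0,0.06,-1,0,0,0,0,0,0,-1]

```text
time: 12.57
position: [0.4098, -0.2806, 0.1221]
tcp_rot: [[-0.301, 0.953, 0.0], [0.953, 0.301, -0.002], [-0.002, -0.0, -1.0]]
wrist_force: [-3.3, -1.9, 6.2]
opening: 0.0008
grasp_force: 3.0
```

>>> step_arm:
  commands: [0,0,0,0,0,0.06,-1,0,0,0,0,0,0.06,-1,0,0,0,0,0,0.02,-1,0,0,0,0,0,0,-1,0,0,0,0,0,0,-1]

```text
time: 12.98
position: [0.4094, -0.2809, 0.1093]
tcp_rot: [[-0.302, 0.953, -0.0], [0.953, 0.302, -0.003], [-0.003, -0.001, -1.0]]
wrist_force: [-6.5, -1.9, 9.4]
opening: 0.0006
grasp_force: 4.7
```

```bash
python3 - <<'E'
from h import *
s=ctrl.observe();print(np.round(s["position"],4),np.round(s["wrist_force"],1))
im=cams.camera("wrist");u=cams.camera("side");t=cams.camera("top")
W=np.zeros((600,800,3),np.uint8);W[:340,:400]=cv2.resize(im[120:290,230:430],(400,340),interpolation=2);W[:300,400:]=cv2.resize(u[120:180,250:330],(400,300),interpolation=2)
W[340:,:400]=cv2.resize(t[110:240,180:380],(400,260));W[300:,400:]=cv2.resize(u[100:220,150:310],(400,300))
cv2.imwrite("pics/w7.png",W[:,:,::-1])
E
```

```text
[ 0.4094 -0.2809  0.1093] [-6.5 -1.9  9.4]
```

View pics/w7.png

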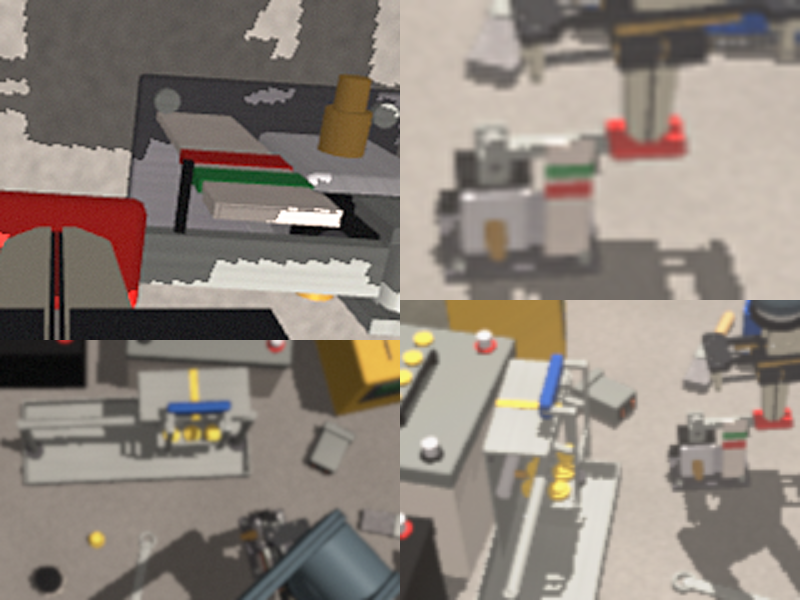

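The pad is pressed flat: TCP z 0.109 puts the fingertips at 95 mm, and the push is 9.4 N, so the lever is level and half-way. The top view now shows the whole bar, so I'll check the rack's centring before handing in.

```bash
python3 - <<'E'
from h import *
t=cams.camera("top");n=np.array([-.066,.998]);T=model("top")
for lo,hi,z,b in(((100,120,50),(125,255,255),.2665,(250,130,310,160)),((22,90,60),(35,255,255),.223,(265,115,290,139))):
  for r in blobs(t,lo,hi,b,8):P=ray(T,r[0],z);print(z,np.round(r[0],1),np.round(r[1],1),P.round(4),P[:,:2]@n)
s=ctrl.observe();print(np.round(s["position"],4),np.round(s["wrist_force"],1))
E
```

```text
0.2665 [279.  143.6] [ 4.9 30.1] [[ 0.6625 -0.1164  0.2665]] [-0.15990748]
0.223 [276.4 131.1] [14.2  4.3] [[ 0.715 -0.111  0.223]] [-0.15797803]
[ 0.4094 -0.2809  0.1094] [-6.2 -1.9 10. ]
```

Bar and mark agree within 2 mm, and the lever is holding steady at 10 N. Handing in.

```bash
python3 -c "
from station import ctrl
print(ctrl.close_job())"
```

```text
the job is handed in; nothing more can be done
None
```

The rack hangs under the splash hood, centred on the yellow mark to within about 2 mm and let go; the air-valve lever is held level at half-way (about 10 N), and the job is handed in at about 13 s with no verdict returned.

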